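Free the build plate of a desktop 3D printer

TASK

The print is finished: free the printer's build plate. Put one fingertip on each of the two round release buttons at the front of the bed, press both down fully at the same time (never one of them alone) and keep them down until the plate's front edge has sprung up, then let both buttons come up again and move clear. Do not take hold of, lift or push on the plate or the prints on it, and leave the other things on the table where they are.

Things in the scene. Friction and masses are not known exactly. Their poses are not given: they have to be found in the camera images.
- printer: open desktop 3D printer fixed to the table, its front (-x) facing the robot; origin on the table under the centre of its 400 mm deep base. A 410 mm tall column (90 mm behind, 165 mm left) carries the arm and print head, 140 mm or more above the table and 170 mm or more behind the buttons. The 190 mm bed, 90 mm up, may stand up to 50 mm back; it slides if shoved with 15 N
- left_button_top (a point): centre of the flat top of the left (the printer's +y) release button, a round black cap 22 mm wide standing 10 mm out of its 30 x 28 mm aluminium housing at the front of the bed, about 110 mm above the table; it goes down with the cap. z up, x towards the plate, which begins 22 mm from here. The right button is 64 mm away along this frame's -y, at the same height
- right_button_top (a point): centre of the flat top of the right (the printer's -y) release button, a round black cap 22 mm wide standing 10 mm out of its 30 x 28 mm aluminium housing at the front of the bed, about 110 mm above the table; it goes down with the cap. z up, x towards the plate, which begins 22 mm from here. The left button is 64 mm away along this frame's +y, at the same height
- left_button (a joint): how far the left button is down, m: 0 up, 0.008 fully down (cap still 2 mm above its housing). Sprung: 1.4 N starts it, 4 N holds it fully down; comes up by itself. It draws back, by as much, a steel catch hooked 5 mm over the plate's front edge: the plate comes free only while both buttons are more than 5.5 mm down
- right_button (a joint): the same for the right button
- build_plate (a joint): angle by which the front of the build plate has risen, rad: about 0 (up to 0.003) while the catches hold it down. A dark steel sheet 188 x 190 x 4 mm with three white prints up to 35 mm tall stuck on it, 35 mm or more from its front edge. Once both catches are drawn back, springs raise its front within 2 to 3 s to about 0.08 (15 mm), where it stays; it pivots on its rear edge
- plate_tab (a point): top middle of the front end of the plate's pull tab, 26 mm wide, jutting out between the two button housings, 4 mm past the line of the buttons; 94 mm above the table, and 17 mm higher (between the pressing fingers) when the plate is free
- glue_stick: white glue stick, a 29 mm thick, 95 mm tall cylinder standing upright on the table beside the front of the printer; origin under its centre, z along it
- bracket: green printed angle bracket, 45 x 32 x 35 mm, on the table in front of the printer; origin under its centre
- scraper: flat print scraper 210 mm long, lying on the table; origin under its middle, handle to its -x
- calipers: steel calipers 200 mm long, lying on the table; origin under the middle of the beam
- cutters: blue-handled side cutters 140 mm long, lying on the table; origin near the middle
- nozzle_tray: grey divided tray 110 x 75 x 28 mm on the table; origin under its centre
- tool_cup: white cup 70 mm wide and 85 mm tall on the table; origin under its centre

How it is judged:
By the outcome, as a careful person would: the job done as asked, in the order asked, and still so for the second after the job is handed in, with the robot touching nothing.
It also fails if it takes over 32 s, if anything falls off the work surface, if the arm or the gripper's body presses on something with over 40 N, if the wrist force passes 120 N, or if a joint passes its speed limit or range.

ROBOT

A 6-joint arm with a two-finger parallel gripper is mounted at the origin on the work surface. World frame = base frame: x ahead of the robot, y to its left, z up, the work surface at z = 0. Lengths are in m, angles in rad, forces in N, time in s.
With the tool pointing down it reaches from about 0.35 to 0.775 m from the base axis. Payload 5.5 kg.
Tool frame: the origin (TCP) lies on the centre line of the jaws, within the pads' length; the fingertips stand 11 mm ahead of it and the grasp point (between the pads) lies 8 mm behind it (env.tip_extent is the distance from the TCP to the fingertips, in m); z points along the fingers, y is the line along which they close (so a half turn about z gives the same grasp; the last joint's range is limited). The gripper opens to 85 mm and grips with 20 to 120 N. Pads are 22 mm wide; open, the fingers measure 114 mm over their backs; the gripper's body (76 mm by 85 mm) begins 54 mm behind the grasp point. The pads swing forward as they close: fully open they stand 13 mm farther back than shut.
Start: joints at [1.085, 0.313, 0.046, 1.304, 0, 1.431], TCP at [0.195, 0.541, 0.242] pointing down, gripper open.
Joint ranges: [-2.76, 2.76], [-0.86, 1.69], [-1.03, 1.26], [-2.2, 2.34], [-1.47, 1.5], [-3.14, 3.14]. Speed limits (rad/s): [2.57, 2.57, 3.14, 3.14, 3.14, 3.14].

INTERFACE

Orientations are given as a unit quaternion [w, x, y, z].
In Python, from workcell import env gives the robot as it stands.
- The arm moves only by the shell command python3 -m jog 'ROWS' [FORCE]. ROWS is JSON, a list of rows, each a list of 5 numbers: the gripper's target within -1 to 1 (shut at 1, half-way at 0, fully open at -1), then the shift along the tool's x, y, z in m, then the turn about the tool's z in degrees. In form: [[fingers, tx, ty, tz, turn], ...]. A call has 1 to 5 rows; each row shifts and turns the commanded pose from where the row before left it, along the tool's axes as they then stand; what a row does not reach is not made up. A row lasts 1/12 s, in which the tool goes at most 41.7 mm and 7.16 degrees, less where a joint would pass 70% of its speed; a pose out of reach is approached as far as the arm can. A call is refused whole if a number of a shift passes 0.0417 or a number of a turn 7.16, either way. A call with a gripper value outside its range is refused whole. The fingers move at their own pace and stop on an object; FORCE is the grip in N (left out, the last holds). Time passes only in rows, so rows that do not move let the fingers close. It gives the time, the measured TCP pose, the force, the opening and the grip force at its end, in the units of the state.
- env.get_state(): the state, without advancing time (a new reading comes with each control period).
- env.read_camera(name): name is "scene" or "top"; returns a dict with "img" (480x640x3 uint8, red, green, blue), "fov_y" (degrees; the focal length in pixels is half the picture's height over the tangent of half this angle, whatever the lens; pixels are square), "cx", "cy" (the principal point, pixels), "T" (4x4, takes a point from camera to world coordinates). Camera axes: x right, y up, looking along -z (the intrinsics and any distortion apply to the point x, -y, -z); pixel columns grow to the right and rows downward; lengths in m; the calibration is good to about 2 mm. A picture is of the moment at which its call begins. There is no depth.
- env.hand_in(): hands the job in; it is judged then, once.
The state is a dict: "clock": time; "joint_pos": joint angles; "qvel": joint speeds; "tau": joint torques, N m; "tcp_pos": TCP position; "orientation": TCP orientation; "wrist_force": force on the tool from outside, world axes, zero at the start; "ft_torque": the same for the moment, N m; "finger_gap": finger opening in m; "grip_force": force on a finger pad.
Only numpy, scipy, OpenCV 4.12 (cv2) and the standard library are available. Lean on these libraries where they do the work, as an engineer would, in place of code of your own. Each camera call takes 0.05 s, during which the arm holds its last target. There are 200 camera calls.

## Working session

There is one attempt and no reset: what is moved stays moved. The work goes in short steps, Python scripts to look and compute and a shell command to move; the robot and the scene stay as the last step left them, time stands still between calls to the robot, and variables do not carry over. Pictures are saved under pics/ and viewed, at most 10 in all, crops included, and the job is handed in when it is done.

```bash
mkdir -p pics; python3 - <<'E'
from workcell import env
import cv2,numpy as np
for n in("scene","top"):
    c=env.read_camera(n); cv2.imwrite(f"pics/{n}0.png",c["img"][...,::-1]); print(n,{k:(np.round(v,4).tolist() if k!='img' else v.shape) for k,v in c.items()})
print(env.get_state(),env.tip_extent)
E
```

```text
scene {'img': (480, 640, 3), 'fov_y': 54.8674, 'cx': 324.3222, 'cy': 240.1982, 'T': [[-0.7072, -0.4932, 0.5066, 1.0846], [0.7068, -0.4766, 0.5227, 0.6358], [-0.0164, 0.7277, 0.6857, 0.8938], [0.0, 0.0, 0.0, 1.0]]}
top {'img': (480, 640, 3), 'fov_y': 57.4517, 'cx': 320.2395, 'cy': 238.1833, 'T': [[-0.0267, 0.9961, -0.0842, 0.44], [-0.9996, -0.0275, -0.0086, 0.0099], [-0.0109, 0.0839, 0.9964, 1.1512], [0.0, 0.0, 0.0, 1.0]]}
{'clock': 0.1, 'joint_pos': array([1.08538605e+00, 3.13914187e-01, 4.51044597e-02, 1.30360983e+00,
       5.10041748e-06, 1.43117200e+00]), 'qvel': array([ 0.00050806, -0.00021732,  0.0019961 , -0.00069213,  0.00094854,
       -0.00015655]), 'tau': array([ 2.77420062e-03, -4.81723952e+01,  2.99245441e+01,  1.27716613e-02,
       -1.83079783e-04,  2.99890566e-06]), 'tcp_pos': array([0.19470391, 0.54056881, 0.24150921]), 'orientation': array([-2.51961495e-04,  1.72032855e-01,  9.85090878e-01, -7.71517613e-04]), 'wrist_force': array([-0.82397693, -0.32042463,  0.36497406]), 'ft_torque': array([-0.00812477, -0.01562163,  0.05333262]), 'grip_force': 0.0, 'finger_gap': 0.08518766684646807} 0.011
```

View pics/scene0.png

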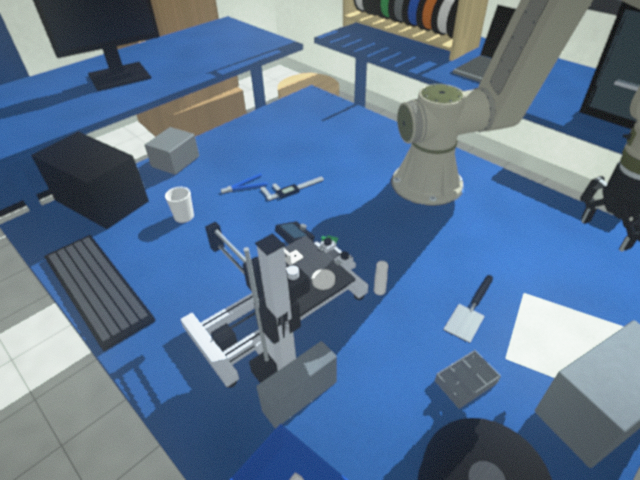

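View pics/top0.png

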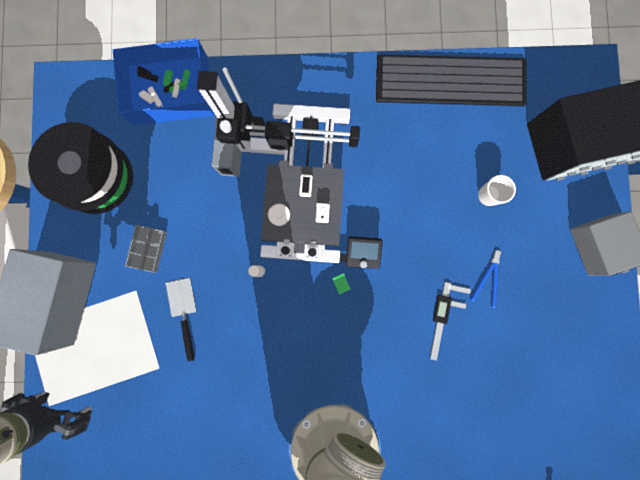

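The scene view shows the printer at about (290,290) with its front to the robot. In the top view the two buttons are near (285,250) and (312,252), the glue stick is at (257,271) and the bracket at (342,283). I'll zoom in on both.

```bash
python3 - <<'E'
import cv2,numpy as np
a=cv2.imread("pics/top0.png")[225:300,240:360]; b=cv2.imread("pics/scene0.png")[225:305,280:400]
f=lambda i:cv2.resize(i,None,fx=6,fy=6,interpolation=cv2.INTER_CUBIC)[:,:]
a=cv2.resize(a,(480,300),interpolation=cv2.INTER_CUBIC);b=cv2.resize(b,(450,300),interpolation=cv2.INTER_CUBIC)
A=cv2.imread("pics/top0.png")[235:275,255:345];B=cv2.imread("pics/scene0.png")[230:268,300:385]
A=cv2.resize(A,(720,300),interpolation=cv2.INTER_CUBIC)if 0 else cv2.resize(A,None,fx=7,fy=7,interpolation=cv2.INTER_CUBIC)
B=cv2.resize(B,None,fx=7,fy=7,interpolation=cv2.INTER_CUBIC)
c=np.zeros((A.shape[0]+B.shape[0],max(A.shape[1],B.shape[1]),3),np.uint8);c[:A.shape[0],:A.shape[1]]=A;c[A.shape[0]:,:B.shape[1]]=B
cv2.imwrite("pics/crop0.png",c);print(c.shape)
E
```

```text
(546, 630, 3)
```

View pics/crop0.png

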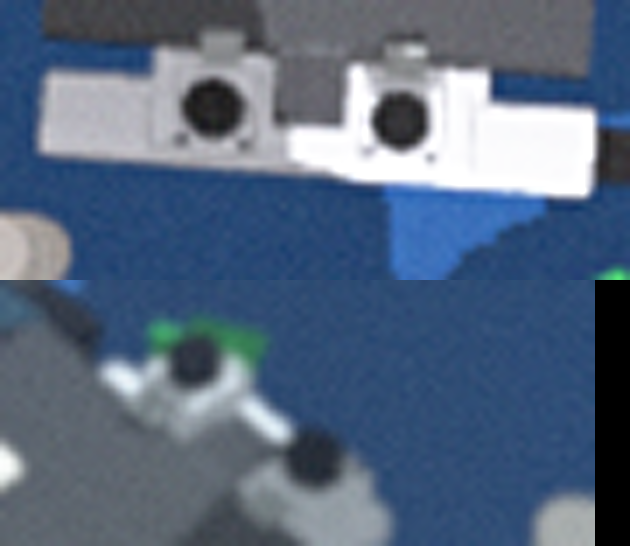

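The upper crop (top view) shows the black caps at about (285,250) for the left and (312,252) for the right. In the lower crop (scene view) they are at about (345,255) for the left and (328,241) for the right. Next I'll take centroids and cast rays.

```bash
cat > h.py <<'E'
import cv2,numpy as np
from workcell import env
def ray(c,u,v):
    f=240/np.tan(np.radians(c["fov_y"]/2)); T=np.array(c["T"])
    d=T[:3,:3]@np.array([(u-c["cx"])/f,-(v-c["cy"])/f,-1]); return T[:3,3],d/np.linalg.norm(d)
def plane(c,uv,z):
    o,d=ray(c,*uv); return o+d*(z-o[2])/d[2]
def dark(img,u,v,r=8,th=55):
    p=img[v-r:v+r+1,u-r:u+r+1].max(2); m=(p<th).astype(np.uint8)
    n,l,s,ce=cv2.connectedComponentsWithStats(m); k=l[r,r]; return ce[k]+[u-r,v-r],s[k]
def tri(c1,p1,c2,p2):
    o1,d1=ray(c1,*p1);o2,d2=ray(c2,*p2)
    s=np.linalg.lstsq(np.c_[d1,-d2],o2-o1,rcond=None)[0];a=o1+d1*s[0];b=o2+d2*s[1];return (a+b)/2,np.linalg.norm(a-b)
E
python3 - <<'E'
from h import *
t=env.read_camera("top");s=env.read_camera("scene")
P=[]
for a,b in(((285,250),(345,255)),((312,252),(328,241))):
    pa,sa=dark(t["img"],*a,th=75);pb,sb=dark(s["img"],*b,th=75)
    print(pa,sa,pb,sb,"plane",plane(t,pa,.11),plane(s,pb,.107),"tri",tri(t,pa,s,pb));P.append(plane(t,pa,.11))
d=P[0]-P[1];print(np.linalg.norm(d),np.degrees(np.arctan2(-d[0],d[1])),(P[0]+P[1])/2)
E
```

```text
[284.91666667 249.97916667] [ 4  5  9  7 48] [344.24390244 255.        ] [ 4  5  7  7 41] plane [0.50215175 0.1038171  0.11      ] [0.50672407 0.10691855 0.107     ] tri (array([0.50295352, 0.10414558, 0.10234983]), np.float64(0.0010000352656992755))
[311.85365854 251.85365854] [ 5  5  7  7 41] [327.28125 240.90625] [ 5  5  6  7 32] plane [0.49593104 0.03974597 0.11      ] [0.50005171 0.04302949 0.107     ] tri (array([0.4965083 , 0.03978689, 0.10245859]), np.float64(0.0004918956275539269))
0.06437240345289993 -5.545503322807419 [0.4990414  0.07178154 0.11      ]
```

```bash
python3 -m jog '[[-0.18,0,0,0,-7.15],[-0.18,0,0,0,-7.15],[-0.18,-0.0186,-0.029,0,0],[-0.18,-0.0186,-0.029,0,0],[-0.18,-0.0186,-0.029,0,0]]'
python3 -m jog '[[-0.18,-0.0186,-0.029,0,0],[-0.18,-0.0186,-0.029,0,0],[-0.18,-0.0186,-0.029,0,0],[-0.18,-0.0186,-0.029,0,0],[-0.18,-0.0186,-0.029,0,0]]'
python3 -m jog '[[-0.18,-0.0186,-0.029,0,0],[-0.18,-0.0186,-0.029,0,0],[-0.18,-0.0186,-0.029,0,0],[-0.18,-0.0186,-0.029,0,0],[-0.18,-0.0186,-0.029,0,0]]'
python3 -m jog '[[-0.18,-0.0186,-0.029,0,0],[-0.18,-0.0186,-0.029,0,0],[-0.18,0,0,0,0],[-0.18,0,0,0,0]]'
```

```text
clock: 0.62
tcp_pos: [0.242, 0.4481, 0.2417]
orientation: [-0.0, 0.047, 0.999, -0.0]
wrist_force: [1.2, -0.3, 0.8]
finger_gap: 0.0503
grip_force: 0.0
clock: 1.03
tcp_pos: [0.321, 0.2942, 0.2423]
orientation: [0.0, 0.048, 0.999, 0.0]
wrist_force: [1.7, -0.1, 0.4]
finger_gap: 0.0505
grip_force: 0.0
clock: 1.45
tcp_pos: [0.3997, 0.1409, 0.2424]
orientation: [0.0, 0.048, 0.999, 0.0]
wrist_force: [1.8, 1.5, 0.6]
finger_gap: 0.0507
grip_force: 0.0
clock: 1.78
tcp_pos: [0.4313, 0.0797, 0.242]
orientation: [-0.0, 0.05, 0.999, 0.0]
wrist_force: [-0.7, 1.0, 0.2]
finger_gap: 0.0501
grip_force: 0.0
```

```bash
python3 -m jog '[[-0.18,0,0,0.03,0],[-0.18,0,0,0.03,0],[-0.18,0,0,0.03,0],[-0.18,0,0,0,0],[-0.18,0,0,0,0]]'
python3 - <<'E'
from h import *
r=[]
for n,(u,v,w,h) in (("top",(235,215,110,75)),("scene",(285,190,110,75))):
    c=env.read_camera(n);cv2.imwrite(f"pics/{n}1.png",c["img"][...,::-1])
    r.append(cv2.resize(c["img"][v:v+h,u:u+w,::-1],None,fx=4,fy=4,interpolation=cv2.INTER_CUBIC))
cv2.imwrite("pics/crop1.png",np.vstack(r))
E
```

```text
clock: 2.2
tcp_pos: [0.4288, 0.0821, 0.1515]
orientation: [-0.002, 0.047, 0.999, 0.0]
wrist_force: [-0.5, -0.5, -0.6]
finger_gap: 0.0503
grip_force: 0.0
```

View pics/crop1.png

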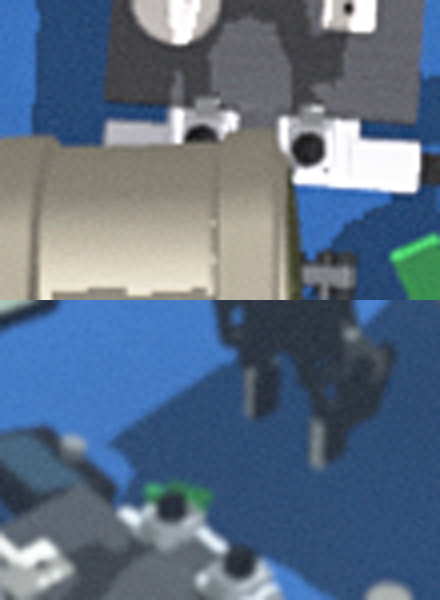

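In the scene view both fingertips hang in front of the buttons, with their bottoms at about (350.5,219) and (364.5,232). The buttons are at (328,241) and (345,255). In the top view the arm covers the fingers. I'll compare these pixels with the projected fingertip corners.

```bash
python3 - <<'E'
from h import *
from scipy.spatial.transform import Rotation as R
c=env.read_camera("scene");s=env.get_state();print(s["tcp_pos"],s["orientation"],s["clock"])
q=s["orientation"];M=R.from_quat([q[1],q[2],q[3],q[0]]).as_matrix();print(M.round(3).tolist())
f=240/np.tan(np.radians(c["fov_y"]/2));T=np.array(c["T"])
def proj(p):
    a=T[:3,:3].T@(p-T[:3,3]);return np.round([c["cx"]+f*a[0]/-a[2],c["cy"]-f*a[1]/-a[2]],1)
for y in(-39.5,-25,25,39.5):
  for x in(-11,11): print(y,x,proj(s["tcp_pos"]+M@np.array([x,y,11])/1000),proj(s["tcp_pos"]+M@np.array([x,y,4])/1000))
p=c["img"][205:240,335:380]
cv2.imwrite("pics/tip1.png",cv2.resize(p[...,::-1],None,fx=14,fy=14,interpolation=cv2.INTER_NEAREST))
E
```

```text
[0.43206509 0.08176825 0.15427795] [1.55060899e-03 4.75972812e-02 9.98865391e-01 1.59265496e-04] 2.35
[[-0.995, 0.095, 0.003], [0.095, 0.995, 0.0], [-0.003, 0.0, -1.0]]
-39.5 -11 [343.8 218. ] [343.8 215.8]
-39.5 11 [350.4 214.3] [350.5 212.1]
-25 -11 [347.7 220.9] [347.7 218.7]
-25 11 [354.3 217.1] [354.4 215. ]
25 -11 [361.5 231.2] [361.6 229. ]
25 11 [368.1 227.2] [368.2 225.1]
39.5 -11 [365.6 234.3] [365.7 232.1]
39.5 11 [372.2 230.3] [372.4 228.1]
```

View pics/tip1.png

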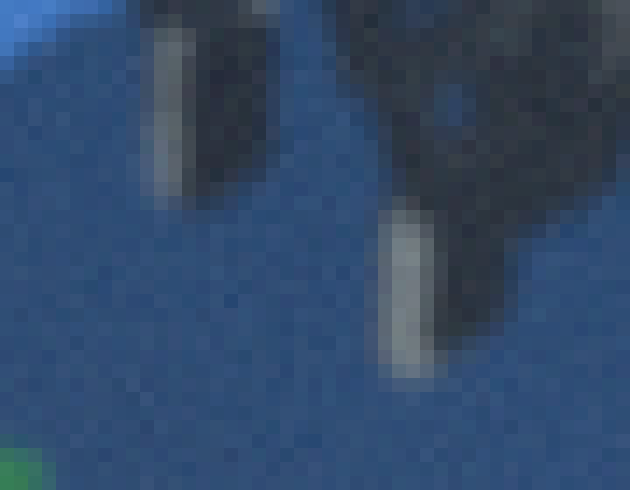

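The fingertips match the projection within about 1 px, standing 4–6 mm higher because the pads swing back when half open. So I move over the buttons.

```bash
python3 -m jog '[[-0.18,-0.023,-0.0005,0,0],[-0.18,-0.023,-0.0005,0,0],[-0.18,-0.023,-0.0005,0.01,0],[-0.18,0,0,0.01,0],[-0.18,0,0,0,0]]'
python3 - <<'E'
from h import *
c=env.read_camera("scene");p=c["img"][210:275,300:375]
cv2.imwrite("pics/tip2.png",cv2.resize(p[...,::-1],None,fx=9,fy=9,interpolation=cv2.INTER_CUBIC));s=env.get_state();print(s["tcp_pos"],s["wrist_force"])
E
```

```text
clock: 2.77
tcp_pos: [0.5002, 0.0731, 0.1321]
orientation: [0.0, 0.048, 0.999, 0.0]
wrist_force: [-0.8, -0.2, -0.8]
finger_gap: 0.0504
grip_force: 0.0
[0.49914396 0.07320376 0.13251322] [ 0.23933582  0.52423931 -0.24828027]
```

View pics/tip2.png

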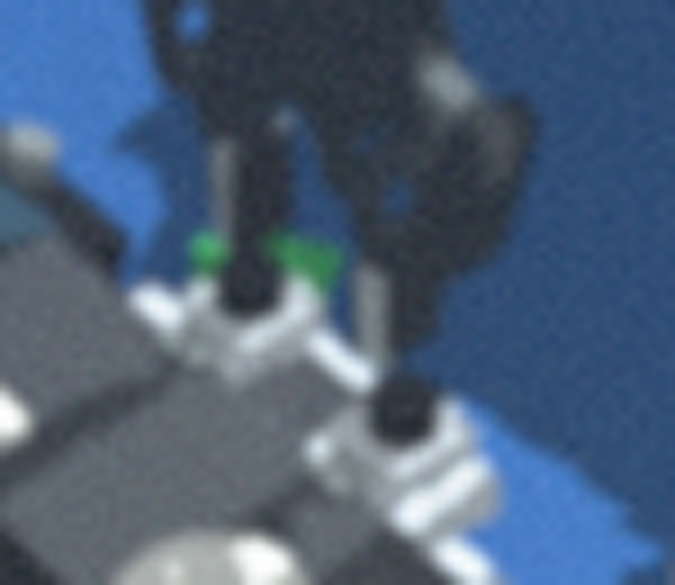

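The fingers stand about 16 mm above the caps, centred to about 1 mm and slightly narrow. I open them a little and then lower them step by step, watching the force.

```bash
python3 -m jog '[[-0.23,0,0,0.005,0],[-0.23,0,0,0.005,0],[-0.23,0,0,0,0]]'
python3 -m jog '[[-0.23,0,0,0.002,0],[-0.23,0,0,0.002,0],[-0.23,0,0,0,0]]'
python3 -m jog '[[-0.23,0,0,0.002,0],[-0.23,0,0,0,0]]'
python3 -m jog '[[-0.23,0,0,0.002,0],[-0.23,0,0,0,0]]'
```

```text
clock: 3.07
tcp_pos: [0.4984, 0.0733, 0.1219]
orientation: [-0.0, 0.048, 0.999, 0.0]
wrist_force: [-0.5, -0.2, 0.4]
finger_gap: 0.0525
grip_force: 0.0
clock: 3.32
tcp_pos: [0.4991, 0.0731, 0.1181]
orientation: [-0.0, 0.048, 0.999, 0.0]
wrist_force: [-0.3, 0.2, 0.5]
finger_gap: 0.0528
grip_force: 0.0
clock: 3.48
tcp_pos: [0.4994, 0.0731, 0.1166]
orientation: [0.0, 0.048, 0.999, 0.0]
wrist_force: [-0.5, 0.9, 3.1]
finger_gap: 0.0529
grip_force: 1.3
clock: 3.65
tcp_pos: [0.4994, 0.0731, 0.1148]
orientation: [0.0, 0.048, 0.999, 0.0]
wrist_force: [-2.2, 0.7, 5.3]
finger_gap: 0.0525
grip_force: 2.5
```

```bash
python3 -m jog '[[-0.23,0,0,0.002,0],[-0.23,0,0,0.002,0],[-0.23,0,0,0,0]]'
python3 -c "
from h import *
s=env.get_state();print(s['wrist_force'],s['ft_torque'])"
python3 -m jog '[[-0.23,0,0,0.002,0],[-0.23,0,0,0.001,0],[-0.23,0,0,0,0]]'
```

```text
clock: 3.9
tcp_pos: [0.4994, 0.0731, 0.1108]
orientation: [0.0, 0.048, 0.999, 0.0]
wrist_force: [-2.2, 0.8, 7.0]
finger_gap: 0.0524
grip_force: 3.4
[-2.19548534  0.84882776  6.97357416] [ 0.06498699  0.52068087 -0.03093252]
clock: 4.15
tcp_pos: [0.4995, 0.0731, 0.1094]
orientation: [0.001, 0.048, 0.999, 0.0]
wrist_force: [-5.6, 0.5, 16.4]
finger_gap: 0.0526
grip_force: 8.6
```

The stop is reached at 16 N, and the moment is balanced, so both buttons are down. I hold them for about 3.3 s and then look.

```bash
for i in 1; do :; done
R='hold'
python3 -m jog '[[-0.23,0,0,0,0],[-0.23,0,0,0,0],[-0.23,0,0,0,0],[-0.23,0,0,0,0],[-0.23,0,0,0,0]]' >/dev/null
python3 -m jog '[[-0.23,0,0,0,0],[-0.23,0,0,0,0],[-0.23,0,0,0,0],[-0.23,0,0,0,0],[-0.23,0,0,0,0]]' >/dev/null
python3 -m jog '[[-0.23,0,0,0,0],[-0.23,0,0,0,0],[-0.23,0,0,0,0],[-0.23,0,0,0,0],[-0.23,0,0,0,0]]'
python3 -m jog '[[-0.23,0,0,0,0],[-0.23,0,0,0,0],[-0.23,0,0,0,0],[-0.23,0,0,0,0],[-0.23,0,0,0,0]]' >/dev/null
python3 -m jog '[[-0.23,0,0,0,0],[-0.23,0,0,0,0],[-0.23,0,0,0,0],[-0.23,0,0,0,0],[-0.23,0,0,0,0]]' >/dev/null
python3 -m jog '[[-0.23,0,0,0,0],[-0.23,0,0,0,0],[-0.23,0,0,0,0],[-0.23,0,0,0,0],[-0.23,0,0,0,0]]' >/dev/null
python3 -m jog '[[-0.23,0,0,0,0],[-0.23,0,0,0,0],[-0.23,0,0,0,0],[-0.23,0,0,0,0],[-0.23,0,0,0,0]]' >/dev/null
python3 -m jog '[[-0.23,0,0,0,0],[-0.23,0,0,0,0],[-0.23,0,0,0,0],[-0.23,0,0,0,0],[-0.23,0,0,0,0]]'
python3 - <<'E'
from h import *
c=env.read_camera("scene");p=c["img"][215:305,270:380];q=cv2.imread("pics/scene1.png")[215:305,270:380]
f=lambda i:cv2.resize(i,None,fx=6,fy=6,interpolation=cv2.INTER_CUBIC)[:290]
cv2.imwrite("pics/tip3.png",np.vstack([f(p[...,::-1]),f(q)]));print(env.get_state()["ft_torque"])
E
```

```text
clock: 5.4
tcp_pos: [0.4994, 0.0731, 0.1094]
orientation: [0.001, 0.048, 0.999, 0.0]
wrist_force: [-5.9, -0.4, 17.7]
finger_gap: 0.0523
grip_force: 8.5
clock: 7.48
tcp_pos: [0.4994, 0.0731, 0.1094]
orientation: [0.001, 0.048, 0.999, 0.0]
wrist_force: [-6.6, -0.4, 17.4]
finger_gap: 0.0523
grip_force: 8.5
[8.47538839e-04 1.32774501e+00 1.61177782e-02]
```

View pics/tip3.png

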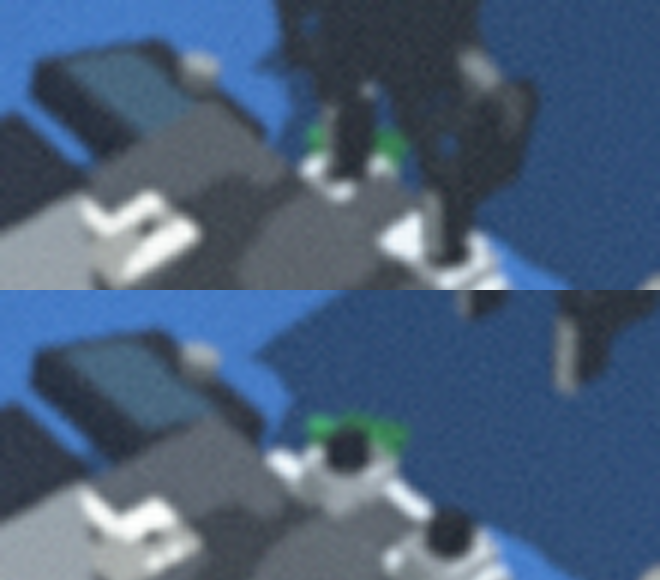

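The plate's front edge is up by about 3–4 px (some 13 mm) and now hides the back of the housings. I lift straight up and back off.

```bash
python3 -m jog '[[-0.23,0,0,-0.006,0],[-0.23,0,0,-0.008,0],[-0.23,0,0,-0.015,0],[-0.23,0,0,-0.025,0],[-0.23,0,0,-0.03,0]]'
python3 -m jog '[[-0.23,0,0,-0.03,0],[-0.23,0.03,0.03,-0.01,0],[-0.23,0.03,0.03,0,0],[-0.23,0.03,0.03,0,0],[-0.23,0.03,0.03,0,0]]'
python3 -m jog '[[-0.23,0.02,0.035,0,0],[-0.23,0.02,0.035,0,0],[-0.23,0.02,0.035,0,0],[-0.23,0,0,0,0],[-0.23,0,0,0,0]]'
python3 - <<'E'
from h import *
c=env.read_camera("scene");p=c["img"][215:305,270:380]
t=env.read_camera("top");u=t["img"][225:300,240:360]
A=cv2.resize(p[...,::-1],(610,300));B=cv2.resize(u[...,::-1],(480,300));A=A[:,:]
o=np.zeros((600,610,3),np.uint8);o[:300]=cv2.resize(p[:54,:,::-1],(610,300),interpolation=cv2.INTER_CUBIC);o[300:,:480]=B
cv2.imwrite("pics/end.png",o)
E
```

```text
clock: 7.95
tcp_pos: [0.4981, 0.0731, 0.1907]
orientation: [-0.002, 0.048, 0.999, -0.0]
wrist_force: [1.6, -0.2, 0.7]
finger_gap: 0.0524
grip_force: 0.0
clock: 8.37
tcp_pos: [0.3932, 0.2017, 0.2313]
orientation: [0.0, 0.049, 0.999, 0.0]
wrist_force: [-0.3, 0.8, -0.0]
finger_gap: 0.052
grip_force: 0.0
clock: 8.78
tcp_pos: [0.3432, 0.3129, 0.2308]
orientation: [0.0, 0.046, 0.999, -0.0]
wrist_force: [0.4, -0.8, -0.2]
finger_gap: 0.0524
grip_force: 0.0
```

View pics/end.png

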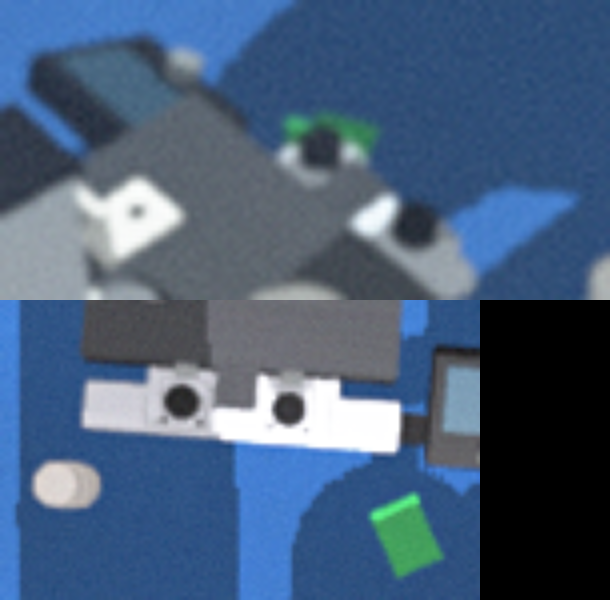

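The picture shows the plate's front still raised, both buttons up again at top-view pixels (285,250) and (312,252), and the glue stick and bracket where they were. The arm is clear, so I hand in.

```bash
python3 -c "
from workcell import env
print(env.hand_in())"
```

```text
the job is handed in; nothing more can be done
None
```

I pressed both release buttons down together and held them until the plate's front edge sprang up. They then came back up, the arm moved clear, and I handed the job in at about 9 s on the robot's clock.

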